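Free the keeper arm from its spring bar and lock it open

ROBOT

A 6-joint arm with a two-finger parallel gripper is mounted at the origin on the work surface. World frame = base frame: x ahead of the robot, y to its left, z up, the work surface at z = 0. Lengths are in m, angles in degrees, forces in N, time in s.
With the tool pointing down it reaches from about 0.375 to 0.9 m from the base axis. Payload 3.1 kg.
Tool frame: the origin (TCP) lies midway between the tips of the shut fingers; the grasp point (between the pads) lies 19 mm behind it; z points along the fingers, y is the direction in which the jaws open and shut (so a half turn about z gives the same grasp; the last joint's range is limited). The gripper opens to 87 mm and grips with 3 to 60 N. Pads are 19 mm wide; open, the fingers measure 117 mm over their backs; the gripper's body (75 mm by 190 mm) begins 51 mm behind the grasp point.
Start: joints at [-81.503, 30.224, 82.088, -0, 67.689, -10.227], TCP at [0.201, -0.592, 0.223] pointing down, gripper open.
Joint ranges: [-176.69, 176.69], [-43.24, 126.21], [12.49, 139.97], [-82, 262], [0, 151.66], [-163.58, 163.58]. Speed limits (degrees/s): [159.86, 159.86, 180, 180, 180, 180].

INTERFACE

Orientations are given as a 3x3 rotation matrix whose columns are the frame's x, y, z axes.
In Python, from rig import bot gives the robot as it stands.
- The arm moves only by the tool carry_out, never from a script. Its arguments are lists of equal length, an entry for each row: "grip": the gripper's target within -1 to 1 (fully open at 1, half-way at 0, shut at -1); "slide": the shift along the tool's x, y, z in mm, a list of three; "twist": the turn, a rotation vector about the tool's x, y, z in rad, a list of three. In form: {"grip": [grip, ...], "slide": [[dx, dy, dz], ...], "twist": [[wx, wy, wz], ...]}. A call has 1 to 12 rows; each row shifts and turns the pose as measured when the row begins, along the tool's axes as they then stand; what a row does not reach is not made up. A row lasts 1/10 s, in which the tool goes at most 50 mm and 8.59 degrees, less where a joint would pass 70% of its speed; a pose out of reach is approached as far as the arm can. A call is refused whole if a number of a shift passes 50 or a number of a turn 0.15, either way. A call with a gripper value outside its range is refused whole. The fingers move at their own pace and stop on an object; the grip force is fixed at half the most. Time passes only in rows, so rows that do not move let the fingers close. It gives the time, the measured TCP pose, the force and the opening at its end, in the units of the state.
- bot.read_state(): the state, without advancing time (a new reading comes with each control period).
- bot.capture(name): name is "scene" or "top" or "wrist"; returns a dict with "color" (480x640x3 uint8, red, green, blue), "depth" (480x640 float32, m along the optical axis (not along the pixel's ray), 0 where there is no reading), "fx", "fy", "cx", "cy" (pixels), "position" and "rotation" of the camera in the world; the wrist camera has in their place "T_tool_cam" (4x4, takes a point from camera to tool coordinates, whose origin is the TCP and whose axes are the flange's). Camera axes: x right, y up, looking along -z (the intrinsics and any distortion apply to the point x, -y, -z); pixel columns grow to the right and rows downward; lengths in m; the calibration is good to about 2 mm. A picture is of the moment at which its call begins: read the wrist's pose just before it.
- bot.hand_in(): hands the job in, once; it reports no verdict.
The state is a dict: "time_s": time; "joint_positions": joint angles; "qvel": joint speeds; "tau": joint torques, N m; "position": TCP position; "tcp_rot": TCP orientation; "force": force on the tool from outside, world axes, zero at the start; "moment": the same for the moment, N m; "opening": opening from 0.0 (shut) to 1.0 (fully open).
Only numpy, scipy, OpenCV 4.12 (cv2) and the standard library are available. Lean on these libraries where they do the work, as an engineer would, in place of code of your own. Each camera call takes 0.05 s, during which the arm holds its last target.

TASK

The walnut hull half is held down on the turntable by a brass keeper arm whose end is caught on a spring bar. Pick up the forked tool (not the plain spike), straddle the bar with its prongs and push the bar's shoulder sideways against its spring, without touching the bar with the gripper, until the keeper swings open by itself; then lay the fork flat on the bench clear of the turntable and turn the lock collar on the keeper's hinge clockwise until its pointer faces the lock mark post. Leave the hull half where it lies, and the loose things on the bench where they are.

Things in the scene. Friction and masses are not known exactly. Their poses are not given: they have to be found in the camera images.
- turntable: Black cast iron turntable, 250 mm across, top 45 mm above the bench, fixed. Origin: centre of its underside; z up. In its own axes (mm): keeper hinge post at (0, -65), shut keeper along +y, latch bracket at x = 0, y = 62..122. Its -x side looks roughly at the robot (within 0.4 rad); there the space before the bar is free above the turntable top.
- spring_bar: Horizontal steel bar, 7 mm thick, along the turntable's y, axis 90 mm above the bench. Origin: centre of its shoulder, a disc 24 mm across, 6 mm thick; axes as the turntable's. The shoulder is pushed towards +y, 14 mm at most (2.3 N at first, 4.4 N at the end); after 8 mm the bar's tip leaves the keeper's eye. It springs back when let go. Only the fork may push it.
- bare_bar (a point): Middle of the bare length of bar where the fork goes in: 18 mm between the inner lug (y = 62..70 mm on the turntable) and the resting shoulder's face (y = 88 mm), 12 mm inside the shoulder's centre. Free 27 mm below the bar's axis to the bracket's foot. Lugs are 24 mm wide (x) and 105 mm high; the outer one is at y = 110..122 mm. Fixed point.
- keeper (a joint): Angle of the brass keeper arm, rad: 0 shut over the hull half, grows clockwise from above to the stop at 1.4 (fully open, pointing along the turntable's +x). Its own spring swings it open in about 1 s once the bar is out of its eye. The arm lies 84 to 96 mm above the bench.
- keeper_eye (a point): The eye at the free end of the keeper arm, 114 mm from its hinge, 90 mm above the bench.
- lock_collar (a joint): Angle of the lock collar, rad: grows clockwise from above; starts between 0 and 0.25; 1.4 = pointer facing the lock mark post; stop at 1.7. Stays where it is left (about 0.04 N m of friction). It cannot pass while the keeper is shut.
- collar_grip (a point): Steel lock collar, a 52 mm disc on top of the keeper's hinge post, with an upright thumb bar on it, 44 mm long, 10 mm thick and 26 mm high (top of the bar 137 mm, disc top 111 mm above the bench). This point is on the hinge axis, 125 mm above the bench, inside the bar. Its x axis runs along the thumb bar to the pointer nose, z up.
- collar_pointer (a point): Tip of the pointer nose on the rim of the lock collar, 38 mm from the hinge axis, 107 mm above the bench.
- lock_mark (a point): Top of the lock mark post: a slim upright steel post 8 x 6 mm, 113 mm high, fixed on the turntable 46 mm from the hinge axis on its -x side, just outside the pointer's circle.
- fork: Forked tool, 145 mm long, 90 g, loose on the bench. Origin: on its underside below the grip point; x to the prongs, z up. Wooden handle x = -60..30 mm, 18 wide, 26 high; shank 8 wide; two prongs, one above the other, x = 57..85, each 6 wide (y), 6.5 high, with a 13 mm slot between them (z = 6.5..19.5).
- fork_tip (a point): Middle of the fork's mouth between the ends of its prongs, 85 mm ahead of and 13 mm above the fork's origin.
- spike: Plain spike with the same handle as the fork but one round point, loose, on the bench beside it; leave it. The two swap places.
- hull: Walnut hull half, 197 mm long, 62 mm wide, 32 mm high, loose, flat side down on the turntable, long axis along the turntable's x, below the keeper arm. Origin: centre of its underside. Leave it.
- deadeye_a: Boxwood deadeye, a disc 48 mm in diameter, 18 mm high, with three holes. Loose; leave it. Origin: centre of its underside.
- deadeye_b: The other boxwood deadeye, same size. Leave it.
- weight_tin: Tin of lead keel weights, 84 mm in diameter, about 75 mm high. Loose; leave it. Origin: centre of its underside.
- sanding_block: Cork sanding block 70 x 40 x 26 mm. Loose; leave it. Origin: centre of its underside.
Mind the look-alikes: they are no part of the job. Leave any black or turquoise look-alike of the fork alone.

How it is judged (in metres and radians):
On the way, in this order (a step that is already met when the one before it is completed fails the run):
1. the fork pushes the spring bar's shoulder at least 4 mm back (y of spring_bar in the frame of turntable above 0.095 m and contact force between fork and spring_bar above 1 N), for 0.05 s.
2. the keeper has swung open (beyond 1.15 rad) (value of joint keeper above 1.15 rad), for 0.1 s.
3. the lock collar's pointer is at the lock mark (within 0.15 rad) (value of joint keeper above 1.15 rad and value of joint lock_collar between 1.25 and 1.55 rad), for 0.2 s.
At the end, for the whole second after the job is handed in: Keeper open (over 1.15 rad), collar pointer at the mark within 0.15 rad, spring bar back within 3 mm of rest, fork still and level (0.17 rad) on the bench, its origin over 140 mm from the turntable centre, hull half within 12 mm of where it lay (all of step 3 and y of spring_bar in the frame of turntable below 0.094 m and height (world z) of fork below 0.03 m and angle between fork's own x axis and vertical between 1.4 and 1.74 rad and horizontal distance between fork and turntable above 0.14 m and linear speed of fork below 0.02 m/s and distance of hull from where it was at the start of the episode below 0.012 m); the robot touches nothing.
It fails at once if the gripper or arm pushes the spring bar (over 1 N) (contact force between any of the fingers, the arm and spring_bar above 1 N).
It fails at once if the hull half is shifted by more than 12 mm (distance of hull from where it was at the start of the episode above 0.012 m).
It fails at once if a loose bystander is shifted by more than 30 mm (distance of any of deadeye_a, deadeye_b, weight_tin, sanding_block, spike from where it was at the start of the episode above 0.03 m).
It also fails if it takes over 61 s, if anything falls off the work surface, if the arm or the gripper's body presses on something with over 40 N, if the wrist force passes 120 N, or if a joint passes its speed limit or range.

## Working session

There is one attempt and no reset: what is moved stays moved. The work goes in short steps, Python scripts to look and compute and a tool call to move; the robot and the scene stay as the last step left them, time stands still between calls to the robot, and variables do not carry over. Pictures are saved under pics/ and viewed, and the job is handed in when it is done.

Besides the shell and the picture viewer there is one more tool, called after "Call:" as name(argument=value, ...), one argument or row to a line, values as JSON. carry_out: Moves the arm, as the interface text tells. Its arguments: {"type":"object","properties":{"grip":{"type":"array"},"slide":{"type":"array"},"twist":{"type":"array"}},"required":["grip","slide","twist"]}

```bash
mkdir -p pics; ls; cat > h.py <<'E'
import numpy as np, cv2
from rig import bot
def snap(n,f):
    s=bot.read_state(); c=bot.capture(n)
    cv2.imwrite('pics/'+f+'.png',c['color'][:,:,::-1])
    if 'T_tool_cam' in c:
        T=np.eye(4);T[:3,:3]=np.array(s['tcp_rot']);T[:3,3]=s['position'];T=T@np.array(c['T_tool_cam'])
        c['position']=T[:3,3];c['rotation']=T[:3,:3]
    np.savez('pics/'+f+'.npz',**{k:np.array(v) for k,v in c.items()})
    return c
def load(f): return dict(np.load('pics/'+f+'.npz'))
def ray(c,u,v):
    d=np.array([(u-c['cx'])/c['fx'],-(v-c['cy'])/c['fy'],-1.]); return np.array(c['position']),np.array(c['rotation'])@d
def onz(c,u,v,z):
    p,d=ray(c,u,v); return p+d*(z-p[2])/d[2]
def pts(c):
    D=c['depth'];v,u=np.mgrid[:480,:640]
    d=np.stack([(u-c['cx'])/c['fx'],-(v-c['cy'])/c['fy'],-np.ones(u.shape)],-1)
    return (d*D[...,None])@np.array(c['rotation']).T+np.array(c['position'])
def proj(c,P):
    q=np.array(c['rotation']).T@(np.array(P)-np.array(c['position']))
    return c['cx']+c['fx']*q[0]/-q[2], c['cy']-c['fy']*q[1]/-q[2]
E
python3 - <<'E'
from h import *
for n in ('scene','top','wrist'):
    c=snap(n,n+'0'); print(n,c.keys(),c['fx'],c['fy'],c['cx'],c['cy'],c['position'],c['rotation'],(c['depth']>0).mean())
E
```

```text
pics
scene dict_keys(['color', 'depth', 'fx', 'fy', 'cx', 'cy', 'position', 'rotation']) 545.3592478846092 545.3592478846092 323.95099556213717 247.2423631035276 [ 1.02631045 -0.35699044  1.10264145] [[ 0.65347119 -0.63278537  0.4154011 ]
 [ 0.75679968  0.55715664 -0.34180509]
 [-0.01515422  0.5377352   0.84297758]] 0.9958919270833333
top dict_keys(['color', 'depth', 'fx', 'fy', 'cx', 'cy', 'position', 'rotation']) 583.3704904232494 583.3704904232494 321.1987041635786 239.52542244967628 [0.31842897 0.04770214 1.41021254] [[-0.00607353  0.9826439  -0.18540249]
 [-0.99995789 -0.00724376 -0.00563509]
 [-0.0068803   0.18536046  0.98264651]] 0.9959375
wrist dict_keys(['color', 'depth', 'fx', 'fy', 'cx', 'cy', 'T_tool_cam', 'position', 'rotation']) 398.9987914155374 398.9987914155374 319.5639568425859 240.12004025037228 [ 0.26927626 -0.56880095  0.38377137] [[ 0.32115112  0.91293857  0.25180374]
 [-0.94702614  0.31011161  0.08350018]
 [-0.00185673 -0.2652809   0.96416938]] 0.9959244791666667
```

View pics/scene0.png

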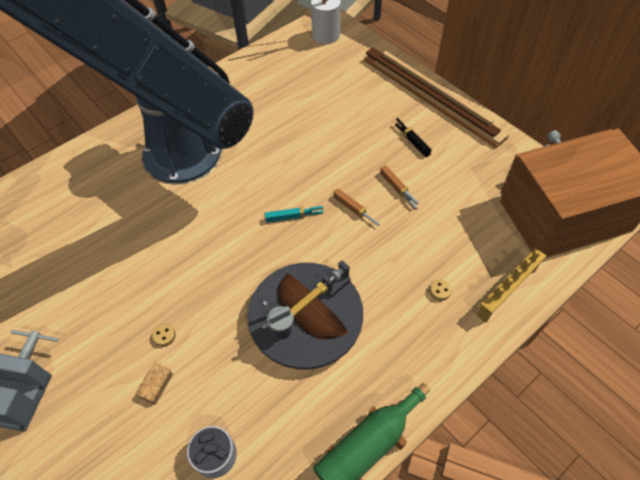

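View pics/top0.png

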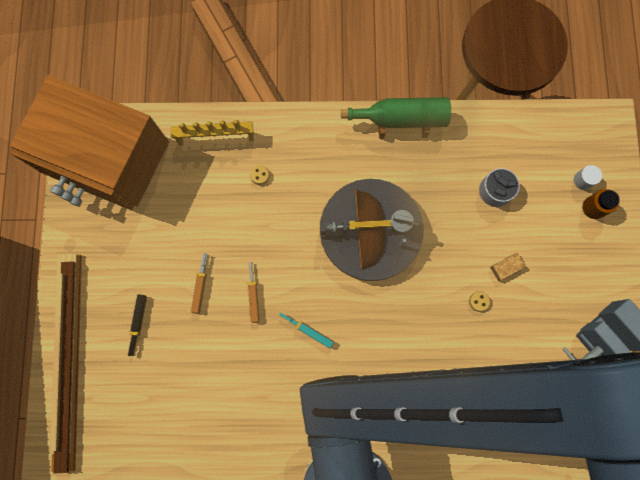

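```bash
python3 - <<'E'
from h import *
a=cv2.imread('pics/top0.png');b=cv2.imread('pics/scene0.png')
A=cv2.resize(a[245:345,180:350],None,fx=4.5,fy=4.5,interpolation=3)
B=cv2.resize(a[170:290,310:435],None,fx=4.5,fy=4.5,interpolation=3)
cv2.imwrite('pics/c1.png',A);cv2.imwrite('pics/c2.png',B)
cv2.imwrite('pics/c3.png',cv2.resize(b[160:240,320:430],None,fx=6,fy=6,interpolation=3))
cv2.imwrite('pics/c4.png',cv2.resize(b[250:375,235:375],None,fx=4.7,fy=4.7,interpolation=3))
E
```

```text
(no output)
```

View pics/c1.png

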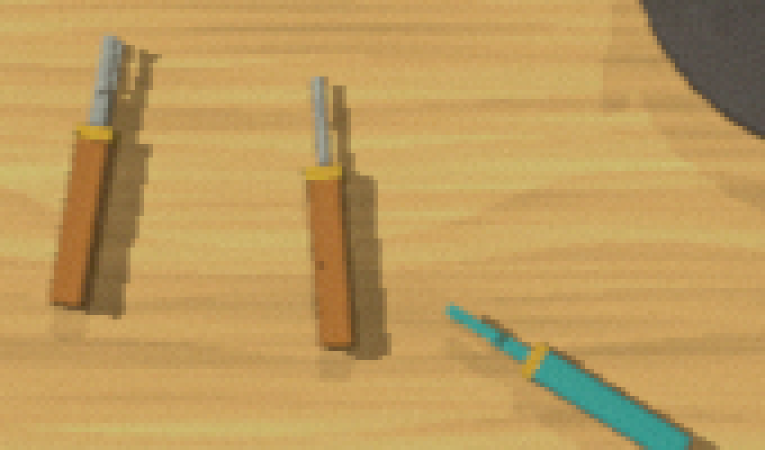

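View pics/c2.png

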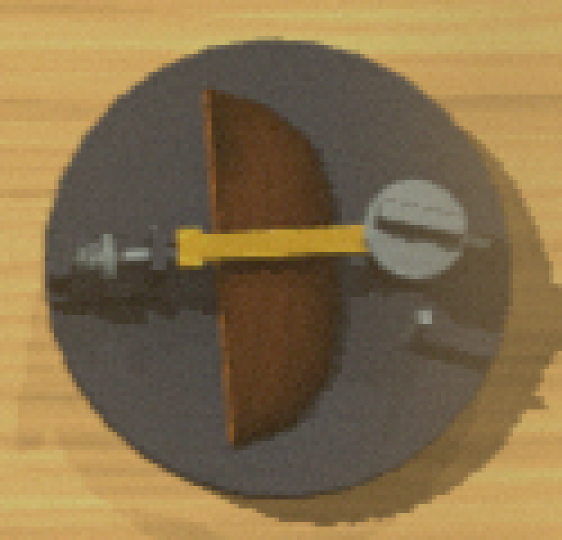

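View pics/c3.png

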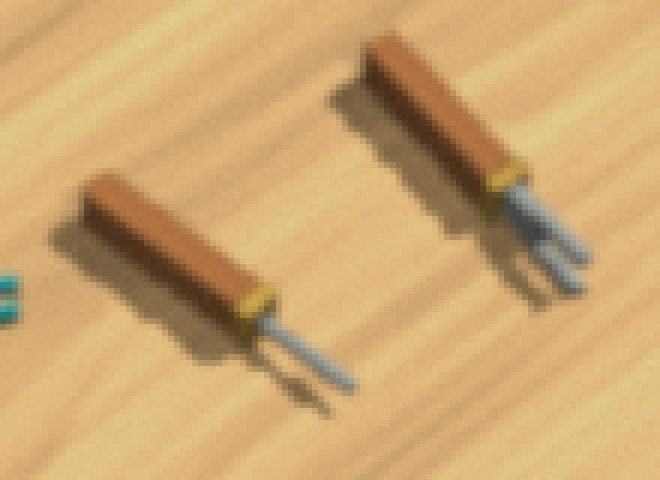

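View pics/c4.png

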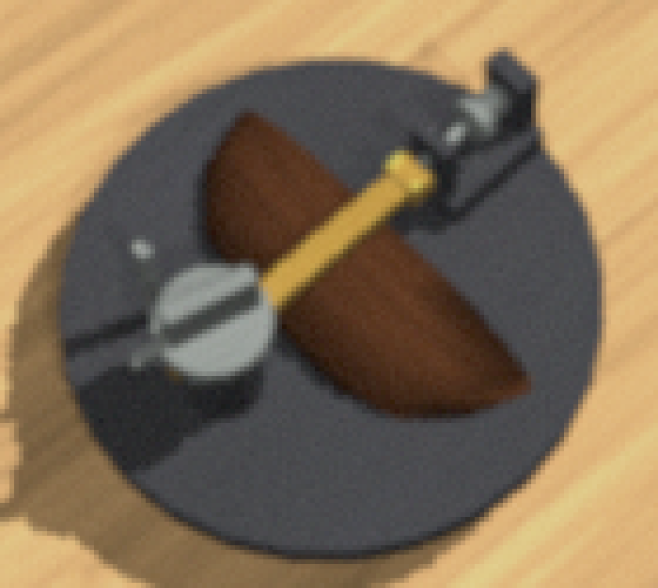

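```bash
python3 - <<'E'
from h import *
print(bot.read_state())
c=load('top0');P=pts(c)
hsv=cv2.cvtColor(c['color'],cv2.COLOR_RGB2HSV)
def comp(mask,x0,x1,y0,y1):
    m=np.zeros_like(mask);m[y0:y1,x0:x1]=mask[y0:y1,x0:x1];return m
# fork region: high above bench
for nm,(x0,x1,y0,y1) in dict(fork=(185,225,245,320),spike=(240,275,255,330)).items():
    m=(P[...,2]>0.018)&(P[...,2]<.04); m=comp(m,x0,x1,y0,y1)
    v,u=np.nonzero(m); q=P[v,u]; r=cv2.minAreaRect(q[:,:2].astype(np.float32)*1000); print(nm,len(q),r,q[:,2].mean())
    print(cv2.fitLine(q[:,:2].astype(np.float32),cv2.DIST_L2,0,.01,.01).ravel(), q[:,:2].min(0),q[:,:2].max(0))
# turntable circle
m=(abs(P[...,2]-.045)<.004);m=comp(m,310,435,170,290)
v,u=np.nonzero(m);q=P[v,u][:,:2]*1000
hull=cv2.convexHull(q.astype(np.float32)); print('tt',cv2.minEnclosingCircle(hull))
# keeper line
m=(abs(hsv[...,0].astype(int)-24)<6)&(hsv[...,1]>150)&(abs(P[...,2]-.095)<.008);m=comp(m,340,400,215,240)
v,u=np.nonzero(m);q=P[v,u];print('keeper',len(q),cv2.fitLine(q[:,:2].astype(np.float32),cv2.DIST_L2,0,.01,.01).ravel(),q.min(0),q.max(0))
m=(P[...,2]>.1)&(P[...,2]<.14);m=comp(m,385,425,200,240)
v,u=np.nonzero(m);q=P[v,u][:,:2]*1000;print('collar',len(q),cv2.minEnclosingCircle(q.astype(np.float32)),np.median(q,0))
# orange top
m=(abs(P[...,2]-.1)<.012);m=comp(m,320,350,210,245)
v,u=np.nonzero(m);print('lugs',P[v,u].min(0),P[v,u].max(0))
E
```

```text
{'time_s': 0.15, 'joint_positions': array([-8.15034200e+01,  3.02672707e+01,  8.21385846e+01,  5.35807413e-04,
        6.76884580e+01, -1.02288986e+01]), 'qvel': array([ 0.01497313, -0.13107238, -0.28037065, -0.04544495,  0.014759  ,
        0.02214777]), 'tau': array([ 1.51767672e-04, -4.40430236e+01, -1.76842564e+01,  6.33595814e-02,
        5.51991491e-02, -1.01065364e-04]), 'position': array([ 0.20057813, -0.59136279,  0.22179585]), 'tcp_rot': array([[ 9.47068790e-01,  3.21030609e-01, -2.34651753e-04],
       [ 3.21030554e-01, -9.47067436e-01,  1.62928761e-03],
       [ 3.00820158e-04, -1.61837782e-03, -9.99998645e-01]]), 'force': array([-0.52248953,  0.54271258,  0.19381849]), 'moment': array([ 0.00813202, -0.04383589, -0.03412673]), 'opening': 0.9947450805439074}
fork 381 ((477.9284973144531, 347.07373046875), (20.731027603149414, 143.26718139648438), 82.40968322753906) 0.02478859043138659
[ 0.99091893 -0.13446048  0.46587017  0.34858325] [0.40743569 0.33479453] [0.54926679 0.36576137]
spike 325 ((456.1128845214844, 220.31814575195312), (142.80218505859375, 18.90042495727539), 4.798232078552246) 0.024431962133710988
[0.9956542  0.09312689 0.43466055 0.21817458] [0.38557946 0.20550862] [0.52713733 0.2314048 ]
tt ((602.7847900390625, -64.6484146118164), 124.74246215820312)
keeper 270 [ 0.05543936 -0.9984621   0.6027468  -0.05527302] [ 0.59137151 -0.10415821  0.08703087] [ 0.61218182 -0.0112485   0.09990219]
collar 416 ((597.4476928710938, -130.8314666748047), 34.7156867980957) [ 602.6921382  -129.11831125]
lugs [ 0.58357306 -0.00915137  0.08884264] [0.6108117 0.0555961 0.1101052]
```

Call:
carry_out(
  grip=[1,1,1,1,1,1,1,1,1,1,1,1],
  slide=[
    [49,-2,0],
    [49,-2,0],
    [49,-2,0],
    [49,-2,0],
    [49,-2,0],
    [49,-2,0],
    [49,-2,0],
    [49,-2,0],
    [49,-2,0],
    [49,-2,0],
    [49,-2,0],
    [49,-2,0],
  ],
  twist=[
    [0,0,-0.082],
    [0,0,-0.082],
    [0,0,-0.082],
    [0,0,-0.082],
    [0,0,-0.082],
    [0,0,-0.082],
    [0,0,-0.082],
    [0,0,-0.082],
    [0,0,-0.082],
    [0,0,-0.082],
    [0,0,-0.082],
    [0,0,-0.082],
  ],
)

```text
time_s: 1.35
position: [0.5884, -0.1746, 0.2165]
tcp_rot: [[0.232, 0.973, -0.001], [0.973, -0.232, -0.0], [-0.001, -0.0, -1.0]]
force: [0.5, 0.1, -0.3]
opening: 1.001
```

```bash
python3 - <<'E'
from h import *
snap('wrist','w1')
E
```

```text
(no output)
```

View pics/w1.png

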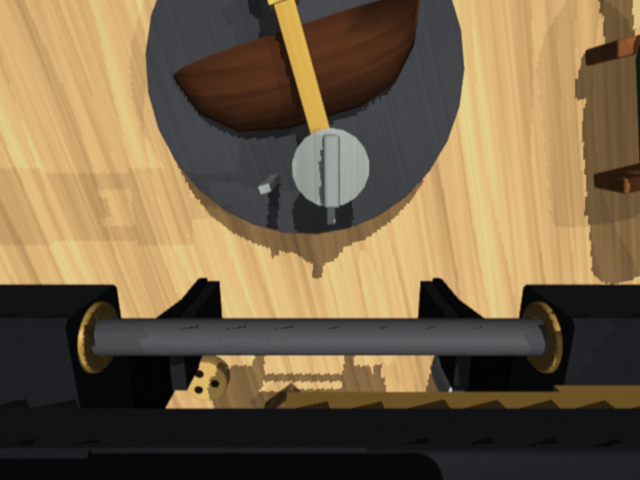

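```bash
python3 - <<'E'
from h import *
for f in ('w1','top0','scene0'):
    c=load(f);P=pts(c);hsv=cv2.cvtColor(c['color'],cv2.COLOR_RGB2HSV)
    near=np.hypot(P[...,0]-.6,P[...,1]+.065)<.14
    m=(hsv[...,0]>18)&(hsv[...,0]<30)&(hsv[...,1]>150)&near&(P[...,2]>.085)&(P[...,2]<.104)
    q=P[m];l=cv2.fitLine(q[:,:2].astype(np.float32),cv2.DIST_L2,0,.01,.01).ravel();print(f,'keeper',m.sum(),l,np.degrees(np.arctan2(l[1],l[0])),np.median(q[:,2]))
    m=(abs(P[...,2]-.111)<.004)&near&(P[...,1]<-.08)&(hsv[...,1]<60)
    q=P[m];print(' disc',m.sum(),np.median(q[:,2]),cv2.minEnclosingCircle(q[:,:2].astype(np.float32)*1000))
    m=(P[...,2]>.127)&(P[...,2]<.145)&near&(P[...,1]<-.08)
    q=P[m];
    if m.sum()>5: l=cv2.fitLine(q[:,:2].astype(np.float32),cv2.DIST_L2,0,.01,.01).ravel();print(' thumb',m.sum(),l,np.degrees(np.arctan2(l[1],l[0])),np.median(q[:,2]),cv2.minAreaRect(q[:,:2].astype(np.float32)*1000))
    m=(P[...,2]>.098)&(P[...,2]<.112)&near&(P[...,1]>-.02)
    q=P[m]; print(' lugs',m.sum(),q[:,:2].min(0) if m.any() else 0,q[:,:2].max(0) if m.any() else 0)
    m=(abs(P[...,2]-.045)<.005)&near
    print(' tt',cv2.minEnclosingCircle(P[m][:,:2].astype(np.float32)*1000), np.median(P[m][:,2]))
    m=(P[...,2]>.108)&(P[...,2]<.118)&near&(P[...,1]<-.08)&(P[...,0]<.565); print(' mark',P[m].mean(0) if m.any() else 0)
E
```

```text
w1 keeper 2842 [ 0.05291548 -0.998599    0.60288    -0.0610656 ] -86.96674 0.0949453313426939
 disc 3794 0.11103867100734416 ((594.2183837890625, -130.93716430664062), 37.92230224609375)
 thumb 1214 [ 0.21530895  0.976546    0.60639614 -0.1293265 ] 77.566345 0.13682232934146524 ((606.1663208007812, -130.09417724609375), (43.7615852355957, 9.76529598236084), 77.27281188964844)
 lugs 0 0 0
 tt ((601.9395751953125, -66.01567840576172), 124.45529174804688) 0.045042574355020654
 mark [ 0.56069941 -0.13250121  0.11241709]
top0 keeper 274 [ 0.05389101 -0.99854684  0.60269785 -0.05511008] -86.910774 0.09381408317173445
 disc 220 0.11034219074356533 ((594.8734130859375, -127.64099884033203), 36.731693267822266)
 thumb 101 [ 0.2056232   0.97863126  0.60586137 -0.12930302] 78.13401 0.1356545437428891 ((606.4013671875, -129.80213928222656), (43.46818542480469, 11.44796085357666), 77.66588592529297)
 lugs 118 [ 0.58388678 -0.01808892] [0.6108117  0.05553241]
 tt ((602.8270263671875, -64.9823226928711), 124.90071105957031) 0.044190177029215905
 mark [ 0.56071383 -0.13172881  0.1129969 ]
scene0 keeper 293 [ 0.03765082 -0.99929094  0.6030833  -0.05537714] -87.842255 0.0940039252990792
 disc 312 0.1108962748986656 ((593.5262451171875, -130.65802001953125), 38.24123001098633)
 thumb 143 [ 0.22690673  0.9739165   0.60669327 -0.13134784] 76.88497 0.13550110797610604 ((605.2184448242188, -130.79296875), (43.97736358642578, 12.941579818725586), 75.87844848632812)
 lugs 140 [ 0.58429987 -0.00546738] [0.60998635 0.05635783]
 tt ((601.5721435546875, -66.44522094726562), 125.73580169677734) 0.04441288713537772
 mark [ 0.55971354 -0.13390048  0.11166387]
```

```bash
cat >> h.py <<'E'
def plan(goal,yawdeg,n,p=None,yaw=None):
    "rows to go to goal (m) with tool down, tool-x yaw; n rows"
    s=bot.read_state();R=np.array(s['tcp_rot']);p=np.array(s['position'])
    Rg=np.c_[[np.cos(np.radians(yawdeg)),np.sin(np.radians(yawdeg)),0],[np.sin(np.radians(yawdeg)),-np.cos(np.radians(yawdeg)),0],[0,0,-1]]
    from scipy.spatial.transform import Rotation as Ro
    w=Ro.from_matrix(R.T@Rg).as_rotvec()/n; d=(np.array(goal)-p)/n
    print('n',n,'twist',w.round(3)); 
    print([ [round(float(x)) if abs(x)>5 else round(float(x),1) for x in (R@Ro.from_rotvec(w*k).as_matrix()).T@d*1000] for k in range(n)])
E
python3 - <<'E'
from h import *
plan((0.465,0.349,0.20),-7.7,12)
E
```

```text
n 12 twist [-0.001 -0.     0.123]
[[39, -20, 1.7], [37, -24, 1.6], [33, -29, 1.6], [30, -33, 1.6], [25, -36, 1.6], [21, -39, 1.5], [16, -41, 1.5], [11, -43, 1.5], [5, -44, 1.5], [-0.1, -44, 1.4], [-5, -44, 1.4], [-11, -43, 1.4]]
```

Call:
carry_out(
  grip=[1,1,1,1,1,1,1,1,1,1,1,1],
  slide=[
    [39,-20,1],
    [37,-24,1],
    [33,-29,1],
    [30,-33,1],
    [25,-36,1],
    [21,-39,1],
    [16,-41,1],
    [11,-43,1],
    [5,-44,1],
    [0,-44,1],
    [-5,-44,1],
    [-11,-43,1],
  ],
  twist=[
    [0,0,0.123],
    [0,0,0.123],
    [0,0,0.123],
    [0,0,0.123],
    [0,0,0.123],
    [0,0,0.123],
    [0,0,0.123],
    [0,0,0.123],
    [0,0,0.123],
    [0,0,0.123],
    [0,0,0.123],
    [0,0,0.123],
  ],
)

```text
time_s: 2.6
position: [0.4752, 0.3638, 0.2043]
tcp_rot: [[0.98, -0.198, -0.002], [-0.198, -0.98, 0.004], [-0.002, -0.004, -1.0]]
force: [0.6, -0.0, -0.4]
opening: 0.997
```

```bash
python3 - <<'E'
from h import *
c=snap('wrist','w2')
print(bot.read_state()['joint_positions'],bot.read_state()['position'])
P=pts(c)
m=(P[...,2]>.02)&(P[...,2]<.035)&(np.hypot(P[...,0]-.48,P[...,1]-.347)<.085)
q=P[m];print(m.sum(),q[:,2].mean(),cv2.minAreaRect(q[:,:2].astype(np.float32)*1000))
l=cv2.fitLine(q[:,:2].astype(np.float32),cv2.DIST_L2,0,.01,.01).ravel();print(l,np.degrees(np.arctan2(l[1],l[0])))
E
```

```text
[ 27.12953707  29.46690602  86.9320333    0.6432182   63.39300893
 128.33916661] [0.47350742 0.37078131 0.20433298]
2625 0.025549969631046852 ((478.2912292480469, 348.24993896484375), (19.822093963623047, 144.0845947265625), 81.64253997802734)
[ 0.9909255  -0.13441248  0.4694227   0.34921762] -7.724648
```

View pics/w2.png

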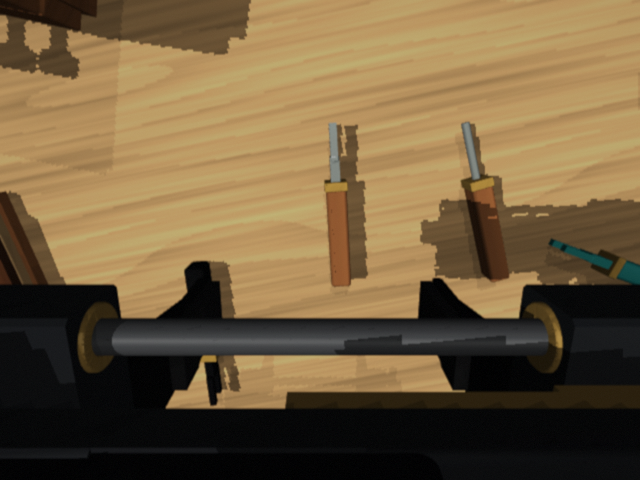

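```bash
python3 - <<'E'
from h import *
plan((0.4797,0.3478,0.06),-7.7,6)
E
```

```text
n 6 twist [-0.002  0.001 -0.011]
[[1.9, 3.8, 24], [1.8, 3.8, 24], [1.7, 3.7, 24], [1.7, 3.7, 24], [1.6, 3.7, 24], [1.6, 3.7, 24]]
```

Call:
carry_out(
  grip=[1,1,1,1,1,1,1],
  slide=[
    [2,4,24],
    [2,4,24],
    [2,4,24],
    [2,4,24],
    [2,4,24],
    [2,4,22],
    [0,0,0],
  ],
  twist=[
    [-0.002,0,-0.011],
    [-0.002,0,-0.011],
    [-0.002,0,-0.011],
    [-0.002,0,-0.011],
    [-0.002,0,-0.011],
    [-0.002,0,-0.011],
    [0,0,0],
  ],
)

```text
time_s: 3.35
position: [0.481, 0.3487, 0.0573]
tcp_rot: [[0.993, -0.121, -0.001], [-0.121, -0.993, -0.0], [-0.001, 0.0, -1.0]]
force: [-0.3, 0.5, 0.8]
opening: 1.001
```

```bash
python3 - <<'E'
from h import *
s=bot.read_state();print(s['position'],s['tcp_rot'])
plan((0.4797,0.3478,0.004),-7.7,4)
E
```

```text
[0.48104543 0.34871557 0.05728955] [[ 9.92675179e-01 -1.20805513e-01 -1.42034810e-03]
 [-1.20805896e-01 -9.92676131e-01 -1.86354788e-04]
 [-1.38743297e-03  3.56576196e-04 -9.99998974e-01]]
n 4 twist [0.    0.    0.003]
[[-0.3, 0.3, 13], [-0.3, 0.3, 13], [-0.3, 0.3, 13], [-0.3, 0.3, 13]]
```

Call:
carry_out(
  grip=[1,1,1,1,1,1],
  slide=[
    [-0.3,0.3,15],
    [-0.3,0.3,15],
    [-0.3,0.3,13],
    [0,0.3,8],
    [0,0,0],
    [0,0,0],
  ],
  twist=[
    [0,0,0.004],
    [0,0,0.004],
    [0,0,0.004],
    [0,0,0.002],
    [0,0,0],
    [0,0,0],
  ],
)

```text
time_s: 3.95
position: [0.4824, 0.3485, 0.0055]
tcp_rot: [[0.991, -0.136, 0.003], [-0.136, -0.991, 0.002], [0.003, -0.003, -1.0]]
force: [0.7, 0.2, -0.2]
opening: 1.002
```

Call:
carry_out(
  grip=[-1,-1,-1,-1,-1,-1,-1,-1,-1,-1],
  slide=[
    [0,0,0],
    [0,0,0],
    [0,0,0],
    [0,0,0],
    [0,0,0],
    [0,0,0],
    [0,0,0],
    [0,0,0],
    [0,0,0],
    [0,0,0],
  ],
  twist=[
    [0,0,0],
    [0,0,0],
    [0,0,0],
    [0,0,0],
    [0,0,0],
    [0,0,0],
    [0,0,0],
    [0,0,0],
    [0,0,0],
    [0,0,0],
  ],
)

```text
time_s: 4.95
position: [0.4839, 0.3494, 0.008]
tcp_rot: [[0.991, -0.136, 0.008], [-0.136, -0.991, 0.004], [0.007, -0.005, -1.0]]
force: [-0.0, 0.5, 1.1]
opening: 0.204
```

Call:
carry_out(
  grip=[-1,-1,-1,-1,-1,-1,-1,-1],
  slide=[
    [0,0,-15],
    [0,0,-30],
    [0,0,-35],
    [0,0,-35],
    [0,0,-15],
    [0,0,0],
    [0,0,0],
    [0,0,0],
  ],
  twist=[
    [0,0,0],
    [0,0,0],
    [0,0,0],
    [0,0,0],
    [0,0,0],
    [0,0,0],
    [0,0,0],
    [0,0,0],
  ],
)

```text
time_s: 5.75
position: [0.4816, 0.3483, 0.1461]
tcp_rot: [[0.991, -0.136, 0.006], [-0.136, -0.991, 0.004], [0.006, -0.005, -1.0]]
force: [-1.0, 0.4, -0.5]
opening: 0.201
```

```bash
python3 - <<'E'
from h import *
s=bot.read_state();print(s['position'],s['tcp_rot'],s['opening'],s['force'])
snap('wrist','w3')
plan((0.478,0.007,0.13),3.0,9)
E
```

```text
[0.48164708 0.34833391 0.14605655] [[ 0.99069309 -0.13596914  0.00629193]
 [-0.13599501 -0.99070191  0.00388403]
 [ 0.00570531 -0.00470355 -0.99997266]] 0.20108636132988 [-0.96665928  0.42014323 -0.46485576]
n 9 twist [-0.    -0.001 -0.021]
[[4.8, 38, 1.6], [4.0, 38, 1.6], [3.2, 38, 1.6], [2.4, 38, 1.6], [1.6, 38, 1.7], [0.8, 38, 1.7], [0.0, 38, 1.7], [-0.8, 38, 1.7], [-1.6, 38, 1.7]]
```

View pics/w3.png

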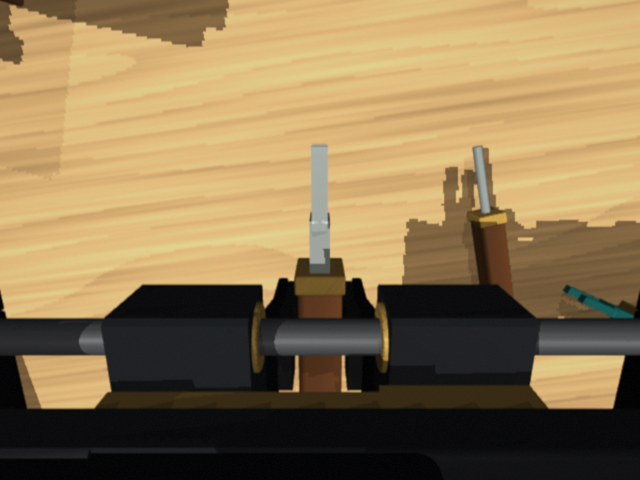

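```bash
python3 - <<'E'
from h import *
c=load('w3');s=bot.read_state();R=np.array(s['tcp_rot']);p=np.array(s['position'])
P=(pts(c)-p)@R
m=(P[...,2]<.06)&(P[...,2]>-.06)&(abs(P[...,1])<.02)&(P[...,0]>.005)
m[:135]=0;m[280:]=0
q=P[m]*1000
for x0 in range(10,90,6):
    k=(q[:,0]>=x0)&(q[:,0]<x0+6)
    if k.any(): print(x0,k.sum(),q[k][:,1].min().round(1),q[k][:,1].max().round(1),np.median(q[k][:,1]).round(1),np.median(q[k][:,2]).round(1),q[k][:,2].min().round(1),q[k][:,2].max().round(1))
print(q[:,0].max())
E
```

```text
10 32 -17.1 17.5 0.3 -1.6 -3.5 -0.3
16 911 -9.8 10.3 0.1 -13.7 -19.7 7.3
22 299 -3.8 4.0 0.1 -14.3 -15.7 -12.6
28 318 -3.8 4.0 0.1 -14.2 -15.9 -12.5
34 298 -3.8 4.2 0.1 -16.3 -19.5 2.7
40 271 -2.9 3.1 0.1 -18.1 -19.7 -16.5
46 282 -2.8 3.1 0.1 -18.0 -19.6 -16.5
52 273 -2.8 3.0 0.1 -18.0 -20.2 -16.1
58 292 -2.8 3.0 0.1 -17.9 -19.3 -16.0
64 194 -2.7 3.0 0.1 -17.8 -19.5 2.6
67.51612257533098
```

Call:
carry_out(
  grip=[-1,-1,-1,-1,-1,-1,-1,-1,-1,-1,-1],
  slide=[
    [5,20,1],
    [5,38,1],
    [4,38,1],
    [3,38,1],
    [2,38,1],
    [1,38,1],
    [0,38,1],
    [-1,38,1],
    [-1,30,1],
    [0,0,0],
    [0,0,0],
  ],
  twist=[
    [0,-0.001,-0.021],
    [0,-0.001,-0.021],
    [0,-0.001,-0.021],
    [0,-0.001,-0.021],
    [0,-0.001,-0.021],
    [0,-0.001,-0.021],
    [0,-0.001,-0.021],
    [0,-0.001,-0.021],
    [0,-0.001,-0.021],
    [0,0,0],
    [0,0,0],
  ],
)

```text
time_s: 6.9
position: [0.4789, 0.0203, 0.1225]
tcp_rot: [[0.998, 0.063, -0.027], [0.063, -0.998, 0.004], [-0.026, -0.006, -1.0]]
force: [0.2, 0.1, -1.1]
opening: 0.205
```

```bash
python3 - <<'E'
from h import *
s=bot.read_state();print(s['position'],s['tcp_rot'],s['force'])
c=snap('wrist','w4')
P=pts(c)
o=np.array([.6024,-.0655]);ux=np.array([.9986,.053]);uy=np.array([-.053,.9986])
Q=P.copy();Q[...,0]=(P[...,:2]-o)@ux;Q[...,1]=(P[...,:2]-o)@uy
near=(abs(Q[...,0])<.03)&(Q[...,1]>.05)&(Q[...,1]<.14)
hsv=cv2.cvtColor(c['color'],cv2.COLOR_RGB2HSV)
m=near&(abs(Q[...,2]-.105)<.003);q=Q[m]*1000;print('lug tops',m.sum(),np.percentile(q,[1,99],axis=0).round(1) if m.any() else 0)
for y in range(50,130,3):
    k=near&(Q[...,1]*1000>=y)&(Q[...,1]*1000<y+3)&(Q[...,2]>.08); q=Q[k]*1000
    if k.sum()>5: print(y,k.sum(),q[:,0].min().round(1),q[:,0].max().round(1),q[:,2].max().round(1))
plan((0.478,0.007,0.0847),3.0,5)
E
```

```text
[0.47892027 0.02027072 0.12249834] [[ 0.99767409  0.06276611 -0.02658623]
 [ 0.06289919 -0.99801105  0.00419842]
 [-0.02626983 -0.00586091 -0.99963771]] [ 0.24096489  0.10676266 -1.08691594]
lug tops 2305 [[-12.6  62.9 102.2]
 [  2.9 122.2 106.4]]
50 299 -8.9 5.6 98.0
53 429 -8.9 8.0 97.6
56 125 -3.9 2.6 94.6
59 74 -3.9 2.6 94.6
62 292 -12.6 3.4 107.0
65 398 -12.6 3.1 106.8
68 609 -12.6 9.1 106.5
71 126 -4.1 2.5 94.9
74 126 -4.1 2.7 95.2
77 125 -4.1 2.5 95.5
80 127 -4.1 2.8 94.8
83 127 -4.1 2.4 94.9
86 157 -12.2 3.9 102.4
89 359 -12.4 4.0 103.5
92 319 -12.4 4.0 102.9
95 211 -8.2 5.6 98.7
98 197 -8.1 6.6 98.5
101 207 -8.2 5.8 98.6
104 212 -8.3 5.9 99.3
107 252 -8.1 6.5 99.4
110 550 -12.9 8.0 106.7
113 387 -12.9 2.9 106.6
116 398 -12.9 2.9 106.9
119 378 -12.9 2.7 107.0
122 46 -12.3 2.5 106.3
n 5 twist [-0.001  0.005  0.002]
[[-0.2, 2.7, 8], [-0.2, 2.7, 8], [-0.3, 2.7, 8], [-0.3, 2.7, 8], [-0.3, 2.7, 8]]
```

View pics/w4.png

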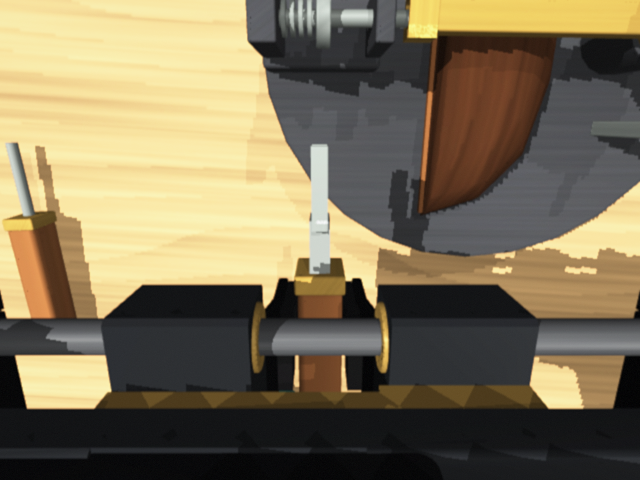

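Call:
carry_out(
  grip=[-1,-1,-1,-1,-1,-1,-1,-1],
  slide=[
    [0,3,8],
    [0,3,8],
    [0,3,8],
    [0,3,8],
    [0,1,4],
    [0,0,0],
    [0,0,0],
    [0,0,0],
  ],
  twist=[
    [-0.001,0.006,0.002],
    [-0.001,0.006,0.002],
    [-0.001,0.006,0.002],
    [-0.001,0.006,0.002],
    [-0.001,0.003,0.002],
    [0,0,0],
    [0,0,0],
    [0,0,0],
  ],
)

```text
time_s: 7.75
position: [0.4775, 0.0146, 0.0822]
tcp_rot: [[0.998, 0.065, -0.001], [0.065, -0.998, 0.002], [-0.001, -0.002, -1.0]]
force: [0.6, -0.3, -0.3]
opening: 0.203
```

```bash
cat >> h.py <<'E'
def rel():
    s=bot.read_state();R=np.array(s['tcp_rot']);p=np.array(s['position'])
    o=np.array([.6024,-.0655]);ux=np.array([.9986,.053]);uy=np.array([-.053,.9986])
    for nm,t in (('tcp',(0,0,0)),('tip',(.0675,0,-.005)),('mid',(.053,0,-.005))):
        w=p+R@np.array(t); print(nm,'turntable xyz mm',((w[:2]-o)@ux*1000).round(1),((w[:2]-o)@uy*1000).round(1),(w[2]*1000).round(1))
    print('toolx',R[:,0].round(4),'z',R[:,2].round(4),'F',np.round(s['force'],2),'t',s['time_s'],'open',s['opening'])
    print('yaw rel deg',np.degrees(np.arctan2(R[1,0],R[0,0]))-3.03)
E
python3 - <<'E'
from h import *
rel()
E
```

```text
tcp turntable xyz mm -120.5 86.6 82.2
tip turntable xyz mm -53.0 87.4 87.1
mid turntable xyz mm -67.5 87.2 87.1
toolx [ 9.979e-01  6.480e-02 -8.000e-04] z [-9.0e-04  1.9e-03 -1.0e+00] F [ 0.62 -0.27 -0.29] t 7.75 open 0.20323147470738614
yaw rel deg 0.6833216071649604
```

Call:
carry_out(
  grip=[-1,-1,-1,-1,-1],
  slide=[
    [5,4,-1.5],
    [5,4,-1.5],
    [0,0,0],
    [0,0,0],
    [0,0,0],
  ],
  twist=[
    [0,0,0.006],
    [0,0,0.006],
    [0,0,0],
    [0,0,0],
    [0,0,0],
  ],
)

```text
time_s: 8.25
position: [0.4906, 0.0062, 0.0867]
tcp_rot: [[0.999, 0.052, 0.003], [0.052, -0.999, 0.001], [0.003, -0.001, -1.0]]
force: [0.7, -0.5, -0.6]
opening: 0.199
```

```bash
python3 - <<'E'
from h import *
rel()
E
```

```text
tcp turntable xyz mm -107.8 77.5 86.7
tip turntable xyz mm -40.3 77.5 91.9
mid turntable xyz mm -54.8 77.5 91.8
toolx [0.9987 0.0518 0.003 ] z [ 0.0029  0.001  -1.    ] F [ 0.71 -0.47 -0.56] t 8.25 open 0.19921700444342855
yaw rel deg -0.06291335119420483
```

Call:
carry_out(
  grip=[-1,-1,-1,-1,-1],
  slide=[
    [6,-1,1],
    [7,0,0.5],
    [6,0,0],
    [0,0,0],
    [0,0,0],
  ],
  twist=[
    [0,0.003,0],
    [0,0,0],
    [0,0,0],
    [0,0,0],
    [0,0,0],
  ],
)

```text
time_s: 8.75
position: [0.5114, 0.0085, 0.0849]
tcp_rot: [[0.999, 0.052, 0.006], [0.052, -0.999, 0.001], [0.006, -0.001, -1.0]]
force: [-1.3, -0.0, -0.8]
opening: 0.2
```

```bash
python3 - <<'E'
from h import *
rel()
c=snap('wrist','w5')
cv2.imwrite('pics/w5c.png',cv2.resize(c['color'][0:260,200:460,::-1],None,fx=2.3,fy=2.3,interpolation=3))
c=snap('scene','s5')
cv2.imwrite('pics/s5c.png',cv2.resize(c['color'][200:340,230:390,::-1],None,fx=4,fy=4,interpolation=3))
E
```

```text
tcp turntable xyz mm -87.0 78.7 84.9
tip turntable xyz mm -19.5 78.6 90.4
mid turntable xyz mm -34.0 78.7 90.3
toolx [0.9986 0.0518 0.0062] z [ 0.0061  0.0013 -1.    ] F [-1.27 -0.02 -0.81] t 8.75 open 0.1996843378246139
yaw rel deg -0.06198857684627468
```

View pics/w5c.png

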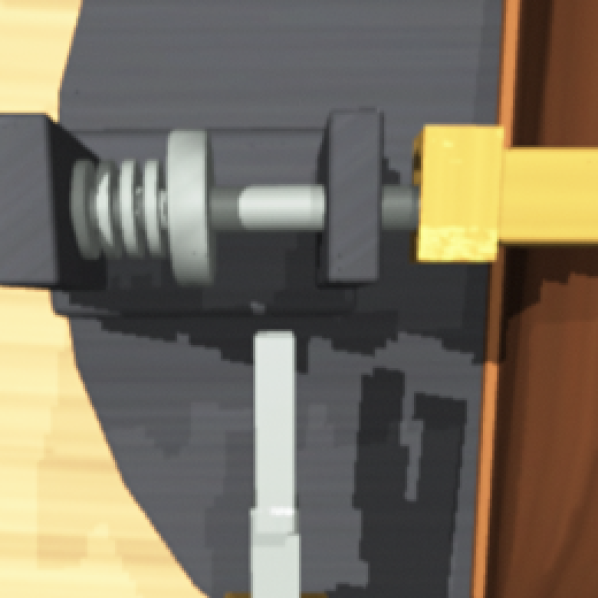

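View pics/s5c.png

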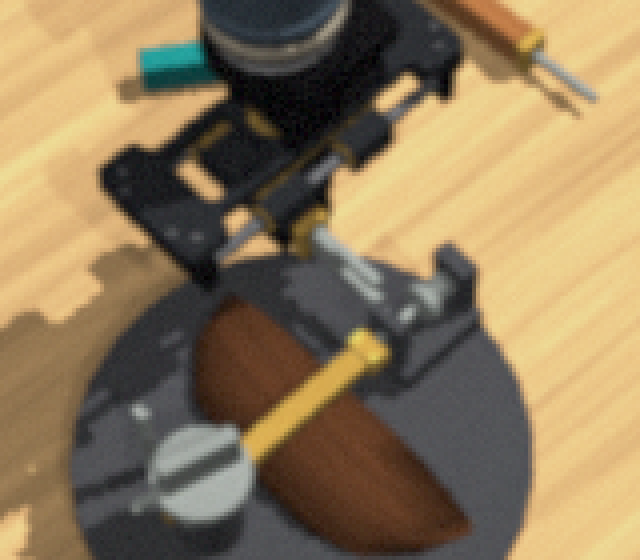

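Call:
carry_out(
  grip=[-1,-1,-1,-1,-1,-1],
  slide=[
    [5,0,0.2],
    [6,0,0.2],
    [6,0,0.2],
    [5,0,0.2],
    [0,0,0],
    [0,0,0],
  ],
  twist=[
    [0,0.002,0],
    [0,0.001,0],
    [0,0.001,0],
    [0,0,0],
    [0,0,0],
    [0,0,0],
  ],
)

```text
time_s: 9.45
position: [0.5351, 0.0097, 0.0843]
tcp_rot: [[0.999, 0.052, 0.01], [0.052, -0.999, 0.002], [0.011, -0.001, -1.0]]
force: [1.3, -0.2, -0.6]
opening: 0.205
```

```bash
python3 - <<'E'
from h import *
rel()
E
```

```text
tcp turntable xyz mm -63.2 78.7 84.3
tip turntable xyz mm 4.2 78.6 90.0
mid turntable xyz mm -10.3 78.6 89.9
toolx [0.9986 0.0516 0.0105] z [ 0.0105  0.0015 -0.9999] F [ 1.34 -0.24 -0.62] t 9.45 open 0.2054149388607707
yaw rel deg -0.07126672606983586
```

Call:
carry_out(
  grip=[-1,-1,-1,-1],
  slide=[
    [5,0,0],
    [5,0,0],
    [0,0,0],
    [0,0,0],
  ],
  twist=[
    [0,-0.005,0],
    [0,-0.004,0],
    [0,0,0],
    [0,0,0],
  ],
)

```text
time_s: 9.85
position: [0.5457, 0.0103, 0.0843]
tcp_rot: [[0.999, 0.052, 0.0], [0.052, -0.999, 0.001], [0.0, -0.001, -1.0]]
force: [-0.1, -0.6, 0.1]
opening: 0.204
```

```bash
python3 - <<'E'
from h import *
rel()
c=snap('wrist','w6')
cv2.imwrite('pics/w6c.png',cv2.resize(c['color'][0:260,200:460,::-1],None,fx=2.3,fy=2.3,interpolation=3))
c=snap('scene','s6')
cv2.imwrite('pics/s6c.png',cv2.resize(c['color'][200:340,230:390,::-1],None,fx=4,fy=4,interpolation=3))
E
```

```text
tcp turntable xyz mm -52.6 78.7 84.3
tip turntable xyz mm 14.9 78.6 89.3
mid turntable xyz mm 0.4 78.6 89.3
toolx [9.987e-01 5.160e-02 4.000e-04] z [ 3.0e-04  1.1e-03 -1.0e+00] F [-0.09 -0.62  0.11] t 9.85 open 0.20395301601416607
yaw rel deg -0.07038605679041865
```

View pics/w6c.png

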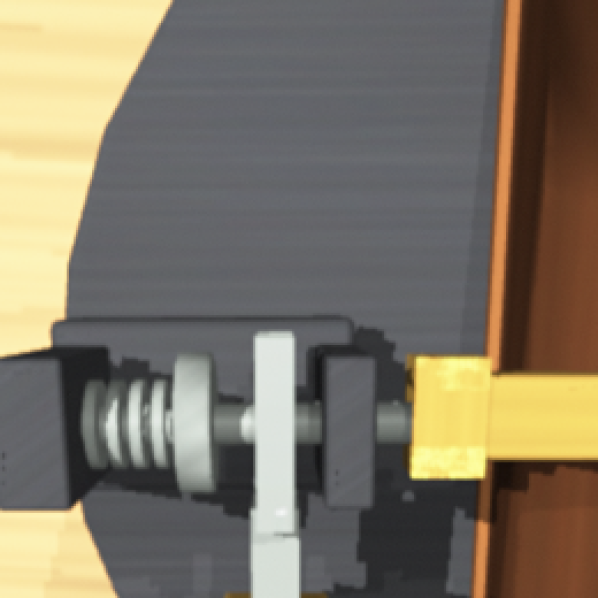

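View pics/s6c.png

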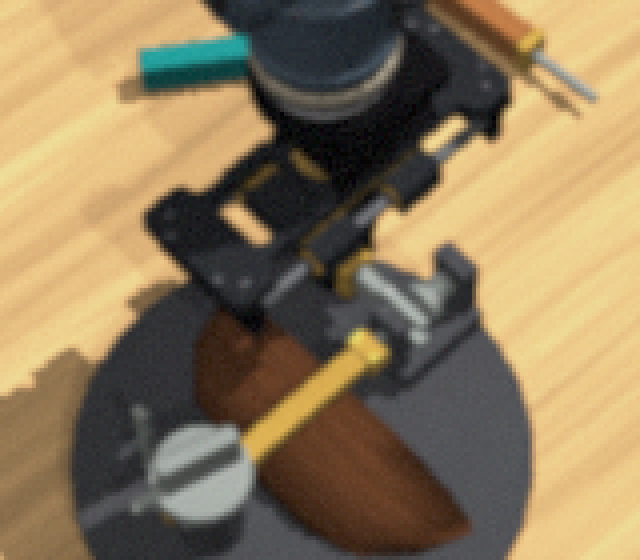

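Call:
carry_out(
  grip=[-1,-1,-1,-1,-1,-1,-1],
  slide=[
    [0,-2,-0.2],
    [0,-2,-0.2],
    [0,-2.5,-0.2],
    [0,-2.5,0],
    [0,-2,0],
    [0,-2,0],
    [0,-1,0],
  ],
  twist=[
    [0,0,0],
    [0,0,0],
    [0,0,0],
    [0,0,0],
    [0,0,0],
    [0,0,0],
    [0,0,0],
  ],
)

```text
time_s: 10.65
position: [0.5443, 0.0234, 0.085]
tcp_rot: [[0.999, 0.051, -0.0], [0.051, -0.999, -0.002], [-0.0, 0.002, -1.0]]
force: [-1.3, -4.1, -0.1]
opening: 0.2
```

```bash
python3 - <<'E'
from h import *
rel()
c=snap('wrist','w7')
cv2.imwrite('pics/w7c.png',cv2.resize(c['color'][0:260,200:460,::-1],None,fx=2.3,fy=2.3,interpolation=3))
E
```

```text
tcp turntable xyz mm -53.3 91.8 85.0
tip turntable xyz mm 14.2 91.7 90.0
mid turntable xyz mm -0.3 91.7 90.0
toolx [ 9.987e-01  5.120e-02 -4.000e-04] z [-3.e-04 -2.e-03 -1.e+00] F [-1.31 -4.05 -0.08] t 10.65 open 0.2000412228933269
yaw rel deg -0.0958269026216505
```

View pics/w7c.png

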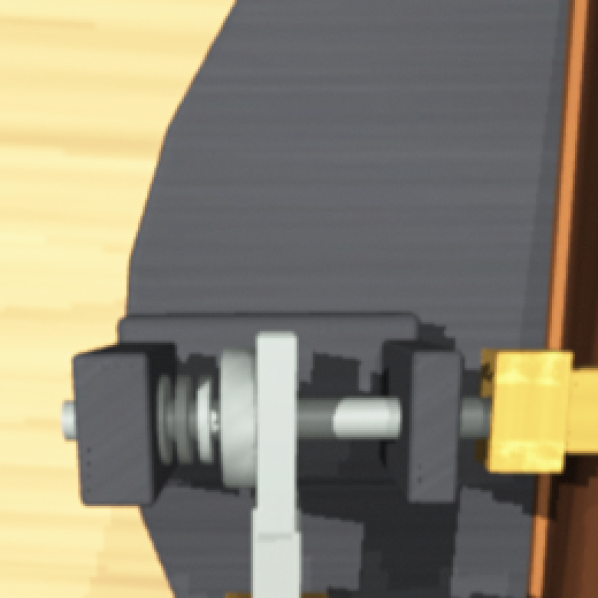

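Call:
carry_out(
  grip=[-1,-1,-1,-1],
  slide=[
    [0,-2,0],
    [0,-2,0],
    [0,-1,0],
    [0,-0.5,0],
  ],
  twist=[
    [0,0,0],
    [0,0,0],
    [0,0,0],
    [0,0,0],
  ],
)

```text
time_s: 11.1
position: [0.5439, 0.0288, 0.085]
tcp_rot: [[0.999, 0.051, -0.001], [0.051, -0.999, -0.003], [-0.001, 0.003, -1.0]]
force: [-1.3, -3.4, -0.7]
opening: 0.202
```

```bash
python3 - <<'E'
from h import *
rel()
c=snap('wrist','w8')
cv2.imwrite('pics/w8c.png',cv2.resize(c['color'][0:260,200:460,::-1],None,fx=2.3,fy=2.3,interpolation=3))
E
```

```text
tcp turntable xyz mm -53.4 97.2 85.0
tip turntable xyz mm 14.1 97.1 89.9
mid turntable xyz mm -0.4 97.1 90.0
toolx [ 9.987e-01  5.080e-02 -6.000e-04] z [-5.0e-04 -2.5e-03 -1.0e+00] F [-1.3  -3.41 -0.74] t 11.1 open 0.20247728746763002
yaw rel deg -0.120400403035962
```

View pics/w8c.png

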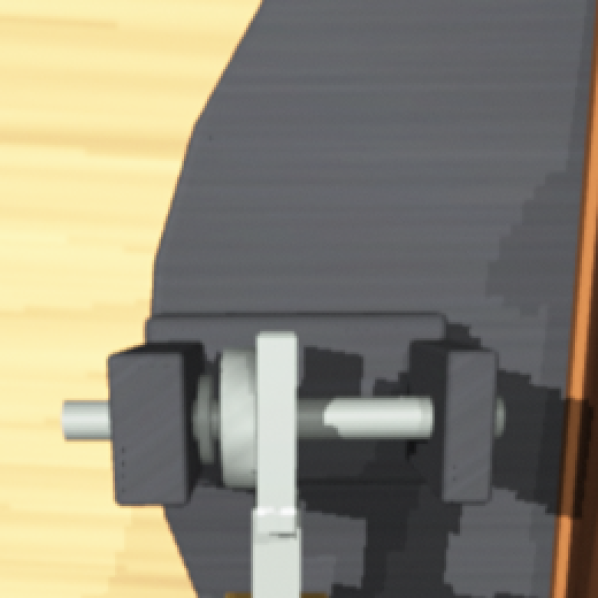

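Call:
carry_out(
  grip=[-1,-1,-1,-1,-1,-1,-1,-1,-1,-1,-1,-1],
  slide=[
    [0,0.5,0],
    [0,0,0],
    [0,0,0],
    [0,0,0],
    [0,1,0],
    [0,3,0],
    [0,3,0],
    [0,3,0],
    [0,3,0],
    [0,3,0],
    [0,0,0],
    [0,0,0],
  ],
  twist=[
    [0,0,0],
    [0,0,0],
    [0,0,0],
    [0,0,0],
    [0,0,0],
    [0,0,0],
    [0,0,0],
    [0,0,0],
    [0,0,0],
    [0,0,0],
    [0,0,0],
    [0,0,0],
  ],
)

```text
time_s: 12.35
position: [0.5448, 0.013, 0.085]
tcp_rot: [[0.999, 0.051, -0.0], [0.051, -0.999, 0.001], [-0.0, -0.001, -1.0]]
force: [-0.3, -0.2, -0.9]
opening: 0.208
```

```bash
python3 - <<'E'
from h import *
rel()
c=snap('wrist','w9')
cv2.imwrite('pics/w9c.png',cv2.resize(c['color'][0:260,200:460,::-1],None,fx=2.3,fy=2.3,interpolation=3))
c=snap('scene','s9')
cv2.imwrite('pics/s9c.png',cv2.resize(c['color'][200:380,230:390,::-1],None,fx=3.3,fy=3.3,interpolation=3))
E
```

```text
tcp turntable xyz mm -53.4 81.4 85.0
tip turntable xyz mm 14.1 81.3 90.0
mid turntable xyz mm -0.4 81.3 90.0
toolx [ 9.987e-01  5.060e-02 -4.000e-04] z [-5.0e-04  1.1e-03 -1.0e+00] F [-0.27 -0.23 -0.94] t 12.35 open 0.20807235378514322
yaw rel deg -0.13035561621438152
```

View pics/w9c.png

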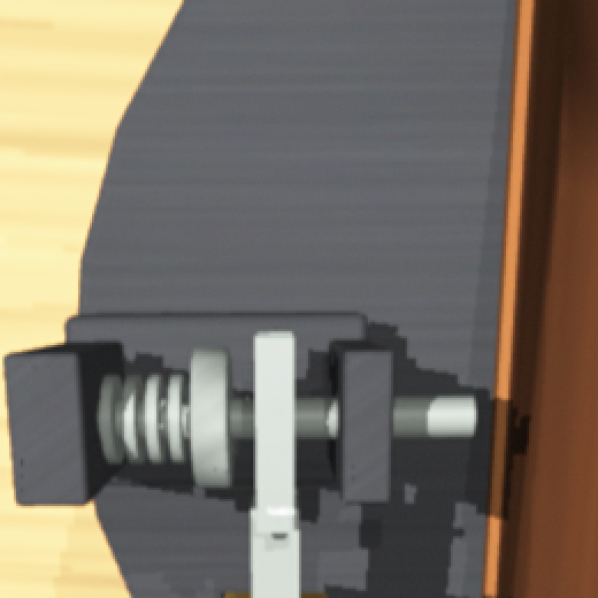

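View pics/s9c.png

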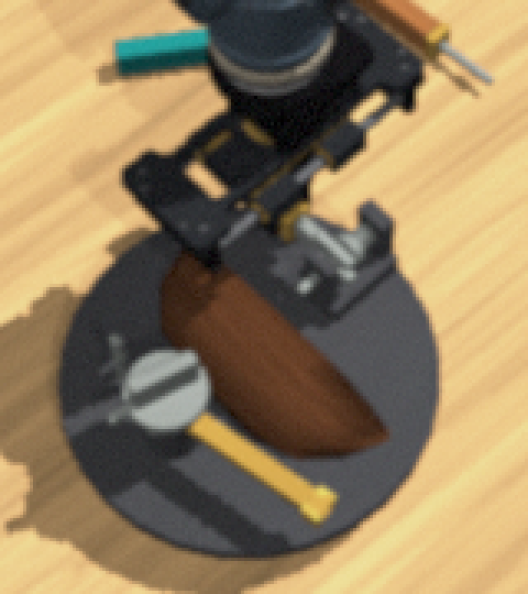

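Call:
carry_out(
  grip=[-1,-1,-1,-1,-1,-1,-1,-1,-1],
  slide=[
    [-4,1,0],
    [-7,1,0],
    [-7,0,0],
    [-7,0,0],
    [-10,0,0],
    [-15,0,0],
    [-15,0,0],
    [0,0,0],
    [0,0,0],
  ],
  twist=[
    [0,0,0],
    [0,0,0],
    [0,0,0],
    [0,0,0],
    [0,0,0],
    [0,0,0],
    [0,0,0],
    [0,0,0],
    [0,0,0],
  ],
)

```text
time_s: 13.35
position: [0.4729, 0.0081, 0.0853]
tcp_rot: [[0.999, 0.051, -0.002], [0.051, -0.999, 0.002], [-0.002, -0.002, -1.0]]
force: [1.5, 0.2, -1.4]
opening: 0.205
```

```bash
python3 - <<'E'
from h import *
rel()
plan((0.4825,0.3485,0.13),-7.8,9)
E
```

```text
tcp turntable xyz mm -125.4 80.3 85.3
tip turntable xyz mm -57.9 80.2 90.1
mid turntable xyz mm -72.4 80.2 90.2
toolx [ 0.9987  0.0512 -0.0023] z [-0.0024  0.0015 -1.    ] F [ 1.53  0.22 -1.37] t 13.35 open 0.20468405777763563
yaw rel deg -0.09436692709648087
n 9 twist [-0.     0.     0.021]
[[3.0, -38, -4.9], [2.2, -38, -4.9], [1.4, -38, -4.9], [0.6, -38, -4.9], [-0.2, -38, -4.9], [-0.9, -38, -4.9], [-1.7, -38, -4.9], [-2.5, -38, -5.0], [-3.3, -38, -5.0]]
```

Call:
carry_out(
  grip=[-1,-1,-1,-1,-1,-1,-1,-1,-1,-1,-1],
  slide=[
    [3,-25,-6],
    [2,-38,-6],
    [1,-38,-6],
    [0,-38,-6],
    [0,-38,-6],
    [-1,-38,-6],
    [-2,-38,-6],
    [-3,-36,-4],
    [-3,-30,0],
    [0,0,0],
    [0,0,0],
  ],
  twist=[
    [0,0,0.02],
    [0,0,0.021],
    [0,0,0.021],
    [0,0,0.021],
    [0,0,0.021],
    [0,0,0.021],
    [0,0,0.021],
    [0,0,0.021],
    [0,0,0.021],
    [0,0,0],
    [0,0,0],
  ],
)

```text
time_s: 14.45
position: [0.4942, 0.343, 0.1356]
tcp_rot: [[0.989, -0.147, 0.016], [-0.147, -0.989, 0.007], [0.015, -0.009, -1.0]]
force: [0.1, 0.5, 0.0]
opening: 0.203
```

```bash
python3 - <<'E'
from h import *
rel(); print(bot.read_state()['position'])
plan((0.4825,0.3485,0.04),-7.8,5)
E
```

```text
tcp turntable xyz mm -86.4 413.7 135.6
tip turntable xyz mm -20.3 400.2 141.6
mid turntable xyz mm -34.5 403.1 141.4
toolx [ 0.989  -0.1471  0.0148] z [ 0.0159  0.0066 -0.9999] F [0.1  0.46 0.03] t 14.45 open 0.2028167245970972
yaw rel deg -11.491445952341056
[0.49422805 0.34300808 0.13559763]
n 5 twist [-0.002 -0.003 -0.002]
[[-2.8, -0.6, 19], [-2.7, -0.6, 19], [-2.6, -0.7, 19], [-2.6, -0.7, 19], [-2.5, -0.7, 19]]
```

Call:
carry_out(
  grip=[-1,-1,-1,-1,-1,-1,-1],
  slide=[
    [-2,-0.5,19],
    [-2,-0.5,22],
    [-2,-0.5,22],
    [-2,0,20],
    [0,0,14],
    [0,0,0],
    [0,0,0],
  ],
  twist=[
    [-0.002,-0.003,0],
    [-0.002,-0.003,0],
    [-0.002,-0.003,0],
    [-0.002,-0.003,0],
    [-0.001,-0.003,0],
    [0,0,0],
    [0,0,0],
  ],
)

```text
time_s: 15.15
position: [0.4908, 0.34, 0.036]
tcp_rot: [[0.988, -0.153, 0.001], [-0.153, -0.988, -0.001], [0.001, 0.001, -1.0]]
force: [0.6, -0.5, -0.7]
opening: 0.204
```

```bash
python3 - <<'E'
from h import *
rel(); print(bot.read_state()['position'])
E
```

```text
tcp turntable xyz mm -90.0 410.9 36.0
tip turntable xyz mm -23.9 397.0 41.1
mid turntable xyz mm -38.1 400.0 41.1
toolx [ 0.9882 -0.1531  0.0011] z [ 9.0e-04 -1.2e-03 -1.0e+00] F [ 0.58 -0.47 -0.69] t 15.15 open 0.20404634765541585
yaw rel deg -11.836523724440854
[0.49075474 0.34002445 0.03600527]
```

Call:
carry_out(
  grip=[-1,-1,-1,-1,-1,-1],
  slide=[
    [0,0,8],
    [0,0,8],
    [0,0,6],
    [0,0,3],
    [0,0,1],
    [0,0,0],
  ],
  twist=[
    [0,0,0],
    [0,0,0],
    [0,0,0],
    [0,0,0],
    [0,0,0],
    [0,0,0],
  ],
)

```text
time_s: 15.75
position: [0.4931, 0.3405, 0.0106]
tcp_rot: [[0.988, -0.154, 0.006], [-0.154, -0.988, 0.001], [0.006, -0.002, -1.0]]
force: [0.4, 0.4, -0.9]
opening: 0.202
```

Call:
carry_out(
  grip=[-1,-1,-1,-1],
  slide=[
    [0,0,1.5],
    [0,0,1.5],
    [0,0,1],
    [0,0,0.5],
  ],
  twist=[
    [0,-0.002,0],
    [0,-0.002,0],
    [0,0,0],
    [0,0,0],
  ],
)

```text
time_s: 16.15
position: [0.4934, 0.3408, 0.0081]
tcp_rot: [[0.988, -0.153, 0.003], [-0.153, -0.988, 0.002], [0.003, -0.002, -1.0]]
force: [-0.7, -0.4, 0.8]
opening: 0.203
```

Call:
carry_out(
  grip=[0,0,0,0,0,0,0,0,0,0],
  slide=[
    [0,0,0],
    [0,0,0],
    [0,0,0],
    [0,0,0],
    [0,0,-10],
    [0,0,-25],
    [0,0,-40],
    [0,0,-45],
    [0,0,-45],
    [0,0,-25],
  ],
  twist=[
    [0,0,0],
    [0,0,0],
    [0,0,0],
    [0,0,0],
    [0,0,0],
    [0,0,0],
    [0,0,0],
    [0,0,0],
    [0,0,0],
    [0,0,0],
  ],
)

```text
time_s: 17.15
position: [0.4906, 0.3393, 0.2024]
tcp_rot: [[0.988, -0.153, -0.006], [-0.153, -0.988, -0.002], [-0.006, 0.003, -1.0]]
force: [0.7, 0.9, 0.0]
opening: 0.501
```

```bash
python3 - <<'E'
from h import *
c=snap('wrist','w10')
P=pts(c)
m=(P[...,2]>.018)&(P[...,2]<.035)&(np.hypot(P[...,0]-.49,P[...,1]-.34)<.085)
print(cv2.minAreaRect(P[m][:,:2].astype(np.float32)*1000),np.percentile(P[m][:,2],[5,50,95]))
print(bot.read_state()['position'])
plan((0.6062,-0.13,0.19),77.4,12)
plan((0.6062,-0.13,0.19),77.4,16)
E
```

```text
((487.9289855957031, 341.60009765625), (19.760671615600586, 143.36279296875), 80.36334991455078) [0.02220539 0.02587981 0.02721771]
[0.49263563 0.34028283 0.20609383]
n 12 twist [-0.    -0.    -0.125]
[[15, 37, 1.3], [11, 39, 1.3], [6, 40, 1.3], [0.6, 40, 1.3], [-4.5, 40, 1.3], [-9, 39, 1.3], [-14, 38, 1.3], [-19, 36, 1.3], [-23, 33, 1.3], [-27, 30, 1.3], [-31, 26, 1.3], [-34, 22, 1.3]]
n 16 twist [-0.    -0.    -0.094]
[[12, 28, 1.0], [9, 29, 1.0], [6, 30, 1.0], [3.3, 30, 1.0], [0.4, 30, 1.0], [-2.4, 30, 1.0], [-5, 30, 1.0], [-8, 29, 1.0], [-11, 28, 1.0], [-13, 27, 1.0], [-16, 26, 1.0], [-18, 24, 1.0], [-20, 22, 1.0], [-22, 20, 1.0], [-24, 18, 1.0], [-26, 16, 1.0]]
```

View pics/w10.png

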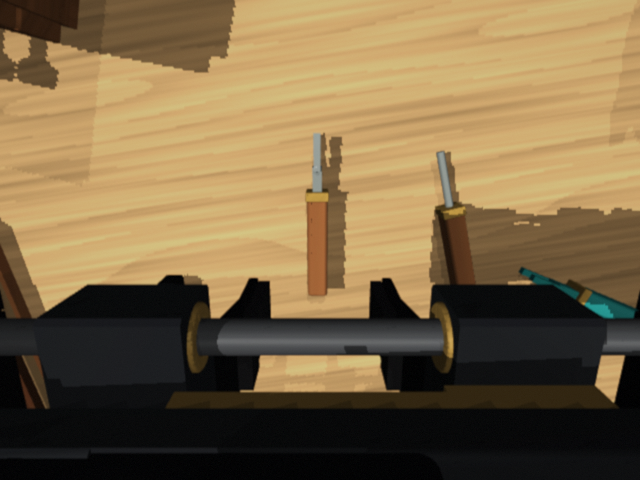

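Call:
carry_out(
  grip=[0,0,0,0,0,0,0,0,0,0,0,0],
  slide=[
    [15,37,0],
    [11,39,0],
    [6,40,0],
    [0,40,0],
    [-4,40,0],
    [-9,39,0],
    [-14,38,0],
    [-19,36,0],
    [-23,33,0],
    [-27,30,0],
    [-31,26,0],
    [-25,16,0],
  ],
  twist=[
    [0,0,-0.125],
    [0,0,-0.125],
    [0,0,-0.125],
    [0,0,-0.125],
    [0,0,-0.125],
    [0,0,-0.125],
    [0,0,-0.125],
    [0,0,-0.125],
    [0,0,-0.125],
    [0,0,-0.125],
    [0,0,-0.125],
    [0,0,-0.1],
  ],
)

```text
time_s: 18.4
position: [0.6209, -0.1274, 0.2148]
tcp_rot: [[0.177, 0.984, 0.015], [0.984, -0.178, 0.006], [0.008, 0.013, -1.0]]
force: [2.0, 0.3, 0.2]
opening: 0.498
```

```bash
python3 - <<'E'
from h import *
s=bot.read_state();print(s['position'],s['tcp_rot'],s['joint_positions'])
c=snap('wrist','w11')
P=pts(c)
near=np.hypot(P[...,0]-.606,P[...,1]+.13)<.03
m=near&(abs(P[...,2]-.1365)<.003)
q=P[m];print(m.sum())
if m.sum()>5: print(cv2.minAreaRect(q[:,:2].astype(np.float32)*1000))
plan((0.6062,-0.13,0.16),77.4,3)
E
```

```text
[ 0.62094074 -0.12738968  0.21483851] [[ 0.17747126  0.98401564  0.01473676]
 [ 0.98408995 -0.17757301  0.00589908]
 [ 0.00842163  0.01345538 -0.99987401]] [-21.98726412  31.07997371  81.82039623   0.68677648  66.44468669
 -12.03201271]
1036
((606.3828735351562, -129.61805725097656), (43.320621490478516, 9.96504020690918), 77.65200805664062)
n 3 twist [ 0.006 -0.002  0.014]
[[-0.2, -6, 18], [-0.3, -6, 18], [-0.3, -6, 18]]
```

View pics/w11.png

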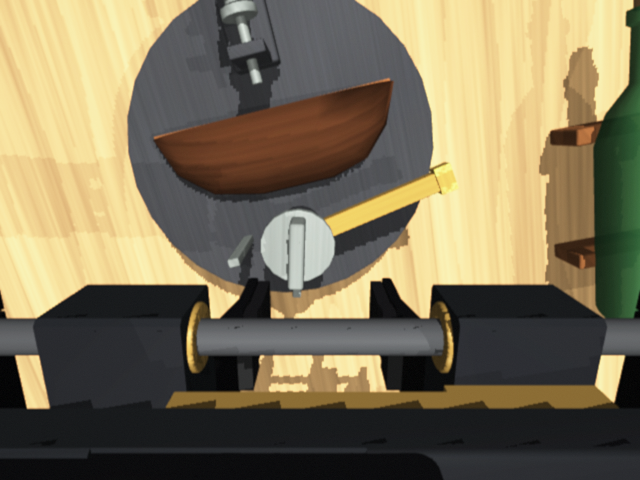

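Call:
carry_out(
  grip=[0,0,0,0,0,0],
  slide=[
    [0,-5,16],
    [0,-6,18],
    [0,-5,18],
    [0,0,0],
    [0,0,0],
    [0,0,0],
  ],
  twist=[
    [0.006,-0.002,0.014],
    [0.006,-0.002,0.014],
    [0.004,-0.002,0.014],
    [0,0,0],
    [0,0,0],
    [0,0,0],
  ],
)

```text
time_s: 19.05
position: [0.6083, -0.1329, 0.1642]
tcp_rot: [[0.227, 0.974, 0.005], [0.974, -0.227, -0.003], [-0.002, 0.005, -1.0]]
force: [0.2, -0.4, 0.5]
opening: 0.499
```

```bash
python3 - <<'E'
from h import *
s=bot.read_state();print(s['position'],s['tcp_rot'])
plan((0.6063,-0.1298,0.118),77.5,3)
E
```

```text
[ 0.60833295 -0.13289654  0.16420094] [[ 0.22673244  0.97394515  0.00482051]
 [ 0.97395492 -0.22671873 -0.00323019]
 [-0.00205312  0.00542735 -0.99998316]]
n 3 twist [ 0.002  0.001 -0.004]
[[0.9, -1.0, 15], [0.9, -0.9, 15], [0.9, -0.9, 15]]
```

Call:
carry_out(
  grip=[0,0,0,0,0,0],
  slide=[
    [1,-1,12],
    [1,-1,14],
    [1,-1,12],
    [0,0,5],
    [0,0,0],
    [0,0,0],
  ],
  twist=[
    [0.002,0.001,-0.004],
    [0.002,0,-0.004],
    [0,0,-0.004],
    [0,0,0],
    [0,0,0],
    [0,0,0],
  ],
)

```text
time_s: 19.65
position: [0.6074, -0.1288, 0.1189]
tcp_rot: [[0.213, 0.977, 0.004], [0.977, -0.213, -0.002], [-0.001, 0.004, -1.0]]
force: [0.5, -0.2, 0.4]
opening: 0.499
```

```bash
python3 - <<'E'
from h import *
s=bot.read_state();print(s['position'],s['tcp_rot'])
plan((0.6063,-0.1298,0.118),77.5,1)
E
```

```text
[ 0.60742573 -0.12882687  0.11890421] [[ 0.21284879  0.97707821  0.00368424]
 [ 0.97708412 -0.21284158 -0.00225341]
 [-0.00141759  0.00407945 -0.99999067]]
n 1 twist [0.004 0.001 0.004]
[[-1.2, -0.9, 0.9]]
```

Close on the thumb bar.

Call:
carry_out(
  grip=[-1,-1,-1,-1,-1,-1,-1],
  slide=[
    [-1,-1,0],
    [0,0,0],
    [0,0,0],
    [0,0,0],
    [0,0,0],
    [0,0,0],
    [0,0,0],
  ],
  twist=[
    [0.003,0,0.004],
    [0,0,0],
    [0,0,0],
    [0,0,0],
    [0,0,0],
    [0,0,0],
    [0,0,0],
  ],
)

```text
time_s: 20.35
position: [0.6062, -0.13, 0.1202]
tcp_rot: [[0.217, 0.976, 0.001], [0.976, -0.217, -0.002], [-0.002, 0.002, -1.0]]
force: [0.4, 0.3, -0.6]
opening: 0.11
```

Call:
carry_out(
  grip=[-1,-1,-1,-1,-1,-1],
  slide=[
    [0,0,0],
    [0,0,0],
    [0,0,0],
    [0,0,0],
    [0,0,0],
    [0,0,0],
  ],
  twist=[
    [0,0,0.08],
    [0,0,0.1],
    [0,0,0.1],
    [0,0,0.1],
    [0,0,0.1],
    [0,0,0.08],
  ],
)

```text
time_s: 20.95
position: [0.6059, -0.1299, 0.1202]
tcp_rot: [[0.717, 0.697, 0.001], [0.697, -0.717, -0.002], [-0.001, 0.002, -1.0]]
force: [-1.3, -0.4, -0.4]
opening: 0.112
```

```bash
python3 - <<'E'
from h import *
s=bot.read_state();R=s['tcp_rot'];print(s['position'],np.degrees(np.arctan2(R[1,0],R[0,0])),R[:,2],s['force'],s['moment'],s['opening'])
plan((0.6063,-0.1298,0.119),3.2,5)
E
```

```text
[ 0.60590266 -0.12986901  0.12024225] 44.16306253550795 [ 6.77296866e-04 -2.33594036e-03 -9.99997042e-01] [-1.26685339 -0.38968432 -0.43044531] [0.0004601  0.11266644 0.05379426] 0.11227124774325523
n 5 twist [0.    0.    0.143]
[[0.1, 0.0, 0.2], [0.1, 0.0, 0.2], [0.1, 0.0, 0.2], [0.1, 0.0, 0.2], [0.1, 0.0, 0.2]]
```

Call:
carry_out(
  grip=[-1,-1,-1,-1,-1,-1,-1,-1],
  slide=[
    [0.1,0,0],
    [0.1,0,0],
    [0.1,0,0],
    [0.1,0,0],
    [0,0,0],
    [0,0,0],
    [0,0,0],
    [0,0,0],
  ],
  twist=[
    [0,0,0.1],
    [0,0,0.1],
    [0,0,0.1],
    [0,0,0.1],
    [0,0,0.1],
    [0,0,0.1],
    [0,0,0.04],
    [0,0,0],
  ],
)

```text
time_s: 21.75
position: [0.6057, -0.1295, 0.1202]
tcp_rot: [[0.995, 0.104, -0.001], [0.104, -0.995, -0.002], [-0.001, 0.002, -1.0]]
force: [-1.1, 0.3, -0.3]
opening: 0.11
```

```bash
python3 - <<'E'
from h import *
s=bot.read_state();R=s['tcp_rot'];print(s['position'],np.degrees(np.arctan2(R[1,0],R[0,0])),R[:,2],s['force'],s['moment'],s['opening'])
E
```

```text
[ 0.60569052 -0.12946778  0.12022759] 5.94821295183016 [-5.60884239e-04 -2.36989803e-03 -9.99997034e-01] [-1.08988422  0.26688999 -0.28653533] [ 0.04253568  0.13833877 -0.02230679] 0.10989986801078312
```

Call:
carry_out(
  grip=[-1,-1,-1,-1],
  slide=[
    [0,0,0],
    [0,0,0],
    [0,0,0],
    [0,0,0],
  ],
  twist=[
    [0,0,0.03],
    [0,0,0.02],
    [0,0,0],
    [0,0,0],
  ],
)

```text
time_s: 22.15
position: [0.6057, -0.1294, 0.1202]
tcp_rot: [[0.998, 0.055, -0.001], [0.055, -0.998, -0.002], [-0.001, 0.002, -1.0]]
force: [-0.3, -0.8, 1.3]
opening: 0.111
```

Call:
carry_out(
  grip=[0,0,0,0,0,0,0,0,0],
  slide=[
    [0,0,0],
    [0,0,0],
    [0,0,0],
    [0,0,0],
    [0,0,-10],
    [0,0,-25],
    [0,0,-35],
    [0,0,-30],
    [0,0,-10],
  ],
  twist=[
    [0,0,0],
    [0,0,0],
    [0,0,0],
    [0,0,0],
    [0,0,0],
    [0,0,0],
    [0,0,0],
    [0,0,0],
    [0,0,0],
  ],
)

```text
time_s: 23.05
position: [0.6057, -0.1291, 0.234]
tcp_rot: [[0.998, 0.056, -0.002], [0.056, -0.998, -0.001], [-0.002, 0.001, -1.0]]
force: [0.1, -0.5, 0.2]
opening: 0.5
```

Call:
carry_out(
  grip=[0,0,0,0,0,0],
  slide=[
    [-40,0,-20],
    [-40,0,-20],
    [-40,0,0],
    [-30,0,0],
    [0,0,0],
    [0,0,0],
  ],
  twist=[
    [0,0,0],
    [0,0,0],
    [0,0,0],
    [0,0,0],
    [0,0,0],
    [0,0,0],
  ],
)

```text
time_s: 23.65
position: [0.4519, -0.1374, 0.2761]
tcp_rot: [[0.998, 0.057, 0.003], [0.057, -0.998, -0.004], [0.003, 0.004, -1.0]]
force: [1.2, 0.1, 1.4]
opening: 0.503
```

```bash
python3 - <<'E'
from h import *
s=bot.read_state();print(s['position'],s['time_s'],s['force'],s['qvel'])
for f in ('wrist','scene','top'):
    c=snap(f,f+'E');P=pts(c)
    near=np.hypot(P[...,0]-.606,P[...,1]+.13)<.03
    m=near&(abs(P[...,2]-.136)<.004);q=P[m]
    print(f,m.sum(),cv2.minAreaRect(q[:,:2].astype(np.float32)*1000) if m.sum()>5 else 0)
    if m.sum()>5:
        l=cv2.fitLine(q[:,:2].astype(np.float32),cv2.DIST_L2,0,.01,.01).ravel();print(np.degrees(np.arctan2(l[1],l[0])))
    d=np.hypot(P[...,0]-.606,P[...,1]+.13)
    m=(P[...,2]>.108)&(P[...,2]<.118)&(d>.040)&(d<.055)&(P[...,0]<.58);print(' mark',P[m].mean(0) if m.any() else 0)
    m=(P[...,2]>.101)&(P[...,2]<.110)&(d>.029)&(d<.040)&(P[...,0]<.58);print(' nose',P[m].mean(0) if m.any() else 0)
E
```

```text
[ 0.45186204 -0.13741239  0.27611327] 23.65 [1.2237503  0.12047849 1.42665612] [-0.63002833 -1.18501139  2.06275634 -0.48141308  0.69794761 -0.24139128]
wrist 629 ((596.6666870117188, -130.43603515625), (25.499937057495117, 9.715493202209473), 3.5570414066314697)
2.9971578
 mark [ 0.55983155 -0.13233639  0.11272691]
 nose [ 0.57101935 -0.1313001   0.10848365]
scene 113 ((606.3338012695312, -130.7952117919922), (43.68484115600586, 10.39094066619873), 2.701016426086426)
3.2500198
 mark [ 0.55975302 -0.13371169  0.1108846 ]
 nose [ 0.57109489 -0.13308852  0.10870788]
top 78 ((606.2867431640625, -129.73948669433594), (41.99446487426758, 9.967872619628906), 3.1370224952697754)
3.9353132
 mark [ 0.5606709  -0.13169602  0.11322033]
 nose [ 0.57312009 -0.13063361  0.10682675]
```

View pics/wristE.png

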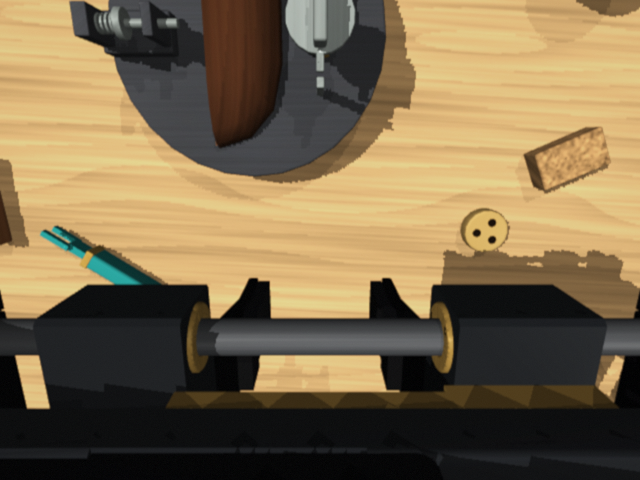

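View pics/sceneE.png

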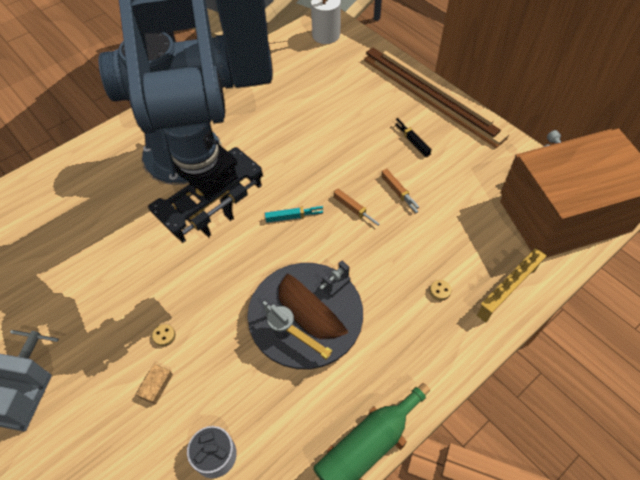

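```bash
python3 - <<'E'
from h import *
for f in ('sceneE','topE','top0','scene0'):
    c=load(f);P=pts(c);hsv=cv2.cvtColor(c['color'],cv2.COLOR_RGB2HSV)
    near=np.hypot(P[...,0]-.6,P[...,1]+.065)<.15
    m=(hsv[...,0]>18)&(hsv[...,0]<30)&(hsv[...,1]>150)&near&(P[...,2]>.085)&(P[...,2]<.104)
    l=cv2.fitLine(P[m][:,:2].astype(np.float32),cv2.DIST_L2,0,.01,.01).ravel();print(f,'keeper',np.degrees(np.arctan2(l[1],l[0])))
    m=near&(abs(P[...,2]-.066)<.014)&(hsv[...,1]>110)&(hsv[...,0]<18);q=P[m]
    print(' hull ends',q[q[:,0].argmax()].round(4),q[q[:,0].argmin()].round(4))
    for nm,x,y in (('spike',.456,.22),):
        k=(P[...,2]>.018)&(P[...,2]<.04)&(np.hypot(P[...,0]-x,P[...,1]-y)<.09)&(P[...,1]<.28); print(nm,P[k].mean(0).round(4))
E
python3 -c "
from rig import bot
print(bot.read_state()['qvel']); print(bot.hand_in())"
```

```text
sceneE keeper 13.568165
 hull ends [ 0.6953 -0.0317  0.0572] [ 0.5118 -0.041   0.0602]
spike [0.4347 0.2142 0.0243]
topE keeper 13.188468
 hull ends [ 0.6948 -0.0337  0.054 ] [ 0.5082 -0.0422  0.0528]
spike [0.4321 0.2163 0.0249]
top0 keeper -86.910774
 hull ends [ 0.6951 -0.0314  0.0529] [ 0.5083 -0.0375  0.0526]
spike [0.4339 0.2166 0.0244]
scene0 keeper -87.842255
 hull ends [ 0.6954 -0.0317  0.0524] [ 0.5114 -0.0437  0.0584]
spike [0.4342 0.2142 0.0244]
[ 0.24242647  0.53285981 -0.52936104 -0.07289725 -0.16948056 -0.05072633]
the job is handed in; nothing more can be done
None
```

The job is done and handed in at about 24 s. It gives no verdict, so the results below are my own measurements.

**What I did:**
- I picked up the orange-handled fork and straddled the bar with its prongs. I pushed the shoulder about 12 mm, and the keeper swung open by itself. The gripper stayed clear of the bar.
- I let the bar spring back and laid the fork flat beside the place it came from.
- I then turned the collar about 74° clockwise by its thumb bar and backed the arm away.

**Last checks:**
- **Collar:** the thumb bar lies at 3.0° in the wrist view, 3.3° in the scene view and 3.9° in the top view. The lock mark lies at about 3.1°, so all three are well within the 0.15 rad (8.6°) allowed.
- **Keeper:** it stands about 80° (1.4 rad) open, at its stop.
- **Spring bar:** the pictures show it back at rest.
- **Fork:** in the wrist view just after I let go, it lay flat on the bench, over 400 mm from the turntable centre.
- **Hull and spike:** they match the starting pictures, except for one hull edge point in the top view, which differed by 4.7 mm. The scene view gave about 2.7 mm for that point, so I took it as picking noise from the irregular edge.
- **Other loose things:** I compared the two deadeyes, the tin and the sanding block by eye only, and they look unmoved.

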